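# Shut the prop maker's kit case

## Robot

A 6-joint arm with a two-finger parallel gripper is mounted at the origin on the work surface. World frame = base frame: x ahead of the robot, y to its left, z up, the work surface at z = 0. Lengths are in m, angles in rad, forces in N, time in s.
With the tool pointing down it reaches from about 0.375 to 0.9 m from the base axis. Payload 3.1 kg.
Tool frame: the origin (TCP) lies on the front face of the gripper's body, between the roots of the fingers; the fingertips stand 73 mm ahead of it and the grasp point (between the pads) lies 54 mm ahead of it (manip.tips_ahead is the distance from the TCP to the fingertips, in m); z points along the fingers, y is the line along which they close (so a half turn about z gives the same grasp; the last joint's range is limited). The gripper opens to 85 mm and grips with 20 to 120 N. Pads are 22 mm wide; open, the fingers measure 114 mm over their backs; the gripper's body (76 mm by 85 mm) begins 54 mm behind the grasp point. The pads swing forward as they close: fully open they stand 13 mm farther back than shut.
Start: joints at [-1.331, 0.527, 1.433, -0, 1.181, -0.178], TCP at [0.254, -0.571, 0.304] pointing down, gripper open.
Joint ranges: [-3.08, 3.08], [-0.75, 2.2], [0.22, 2.44], [-1.43, 4.57], [0, 2.65], [-2.85, 2.85]. Speed limits (rad/s): [2.79, 2.79, 3.14, 3.14, 3.14, 3.14].

## Interface

Orientations are given as a unit quaternion [x, y, z, w].
In Python, from station import sense, eyes, workorder, manip gives the robot as it stands.
- The arm moves only by the shell command python3 -m inch 'ROWS' [OPENING] [FORCE]. ROWS is JSON, a list of rows, each an object of numbers: "dx", "dy", "dz": the shift along the tool's x, y, z in cm; "wx", "wy", "wz": the turn, a rotation vector about the tool's x, y, z in degrees. In form: [{"dx": .., "dy": .., "dz": .., "wx": .., "wy": .., "wz": ..}, ...]. A call has 1 to 10 rows; each row shifts and turns the commanded pose from where the row before left it, along the tool's axes as they then stand; what a row does not reach is not made up. A row lasts 1/8 s, in which the tool goes at most 62.5 mm and 10.7 degrees, less where a joint would pass 70% of its speed; a pose out of reach is approached as far as the arm can. A call with a gripper value outside its range is refused whole. OPENING is the opening, from 0 (shut) to 1 (fully open), set as the call begins (- or left out, the last holds). The fingers move at their own pace and stop on an object; FORCE is the grip in N (left out, the last holds). Time passes only in rows, so rows that do not move let the fingers close. It gives the time, the measured TCP pose, the force, the opening and the grip force at its end, in the units of the state.
- sense(): the state, without advancing time (a new reading comes with each control period).
- eyes.snapshot(name): name is "scene" or "top"; returns the picture (400x640x3 uint8, red, green, blue); there is no depth.
- eyes.camera_params(name): a dict with "fx", "fy", "cx", "cy" (pixels), "rvec" (rotation vector, rad) and "tvec" (3), from world to camera coordinates, as OpenCV has them. Camera axes: x right, y down, z forward; pixel columns grow to the right and rows downward; lengths in m; the calibration is good to about 2 mm. A picture is of the moment at which its call begins. camera_params takes no time and is no camera call.
- workorder.sign_off(): hands the job in; it is judged then, once.
The state is a dict: "t": time; "q": joint angles; "qd": joint speeds; "tau": joint torques, N m; "tcp_pos": TCP position; "tool_rot": TCP orientation; "force": force on the tool from outside, world axes, zero at the start; "ft_torque": the same for the moment, N m; "finger_gap": opening from 0.0 (shut) to 1.0 (fully open); "gripper_force": force on a finger pad.
Only numpy, scipy, OpenCV 4.12 (cv2) and the standard library are available. Lean on these libraries where they do the work, as an engineer would, in place of code of your own. Each camera call takes 0.05 s, during which the arm holds its last target. There are 200 camera calls.

## Task

Close up the open kit case: first push the upright tool flap over until it is folded right down inside the case, then push the lid over until it is fully shut on top. Only push, with the fingertips or the outside of the fingers: do not pinch the flap or the lid, do not knock the things standing and lying round the case, and leave them where they are.

Things in the scene. Friction and masses are not known exactly. Their poses are not given: they have to be found in the camera images.
- case: Low open plywood case fixed to the bench, 260 mm (its x) by 180 mm (its y) by 70 mm high, walls 9 mm thick, metal corners. Origin: centre of its underside, on the bench; z up. The lid is hinged along the top of its -y wall, the tool flap just inside its +y wall; both hinges run along its x. Its yaw varies.
- lid (a joint): Lid angle, rad: 0 = shut flat on the case, 1.57 = upright; starts at 1.65 to 1.85, leaning back outwards (to the case's -y); stop at 1.95. Plywood plate 260 mm along the hinge, 182 mm hinge to free edge, 10 mm thick, about 0.4 kg, no handle. Stiff hinge (0.5 N m friction): it stays where it is left, even half shut, so push it all the way; 3 to 4 N near the free edge.
- flap (a joint): Tool flap angle, rad: 0 = folded flat in the case, lying from its hinge to the case's -y, top face 64 mm above the bench; 1.57 = upright; starts at 1.4 to 1.65, stop at 1.7. Plywood plate 220 mm along the hinge, 100 mm hinge to free edge, 6 mm thick, hand tools (17 mm) clipped to its inner (-y) face. Stiff hinge (0.15 N m): stays where left; 2 to 3 N move it. Upright it blocks the lid.
- lid_hinge (a point): Middle of the lid's hinge line, at x 0, y -90, z 72 mm of the case. The lid's underside passes through it; the outer face (up when shut, away from the case when open) lies 10 mm from it. Axes turn with the lid: x along the hinge, y to the free edge, z out of the outer face.
- lid_edge (a point): Middle of the lid's free edge, on the outer face: 182 mm from the hinge line along the plate.
- flap_hinge (a point): Middle of the flap's hinge line, at x 0, y +72, z 58 mm of the case. The flap's inner face passes through it; the outer face (up when folded, to the case's +y when upright) lies 6 mm from it. Axes turn with the flap: x along the hinge, -y to the free edge, z out of the outer face.
- flap_edge (a point): Middle of the flap's free edge, on the outer face: 100 mm from the hinge line along the plate.
- glue: Bystander: standing glue bottle, 52 mm across, 100 mm high, beyond the case's +x end. Origin: centre of its underside.
- tin: Bystander: standing aluminium tin, 64 mm across, 60 mm high, beyond the case's +x end. Origin: centre of its underside.
- block: Bystander: cork sanding block, 90 by 55 by 22 mm, lying on the bench off the case's +y side (the flap's side). Origin: centre of its underside.
- mallet: Bystander: hammer 240 mm long lying on the bench off the case's -y side (behind the open lid). Origin: centre of its underside; handle towards its -x, head towards its +x, at most 100 mm across the head.

How it is judged:
By the outcome, as a careful person would: the job done as asked, in the order asked, and still so for the second after the job is handed in, with the robot touching nothing.
It also fails if it takes over 51 s, if anything falls off the work surface, if the arm or the gripper's body presses on something with over 40 N, if the wrist force passes 120 N, or if a joint passes its speed limit or range.

## Working session

There is one attempt and no reset: what is moved stays moved. The work goes in short steps, Python scripts to look and compute and a shell command to move; the robot and the scene stay as the last step left them, time stands still between calls to the robot, and variables do not carry over. Pictures are saved under pics/ and viewed, at most 10 in all, crops included, and the job is handed in when it is done.

```bash
mkdir -p pics; ls; python3 - <<'E'
from station import sense,eyes
import cv2,numpy as np
s=sense();print(s['t'],s['tcp_pos'],s['tool_rot'],s['finger_gap'])
for n in('scene','top'):
    im=eyes.snapshot(n);cv2.imwrite(f'pics/{n}0.png',im[...,::-1])
    p=eyes.camera_params(n);R=cv2.Rodrigues(np.array(p['rvec']))[0];print(n,p,-R.T@np.array(p['tvec']))
E
```

```text
pics
0.0 [ 0.25404878 -0.57042404  0.30293225] [ 9.78157886e-01  2.07860490e-01 -2.69949226e-05 -1.07987630e-03] 0.9982827515537963
scene {'fx': 390.740118126353, 'fy': 390.740118126353, 'cx': 321.249930742088, 'cy': 194.01319536900425, 'rvec': array([ 1.64878089,  1.83382642, -0.77897084]), 'tvec': array([-0.02430532, -0.35833698,  1.42759111])} [1.2812213  0.13703461 0.71183287]
top {'fx': 367.7223067037345, 'fy': 367.7223067037345, 'cx': 325.7895677809359, 'cy': 198.57804752712988, 'rvec': array([ 2.18418979, -2.14194138,  0.16183138]), 'tvec': array([0.05068893, 0.61959013, 0.87700487])} [0.49950018 0.07938035 0.94857639]
```

View pics/scene0.png

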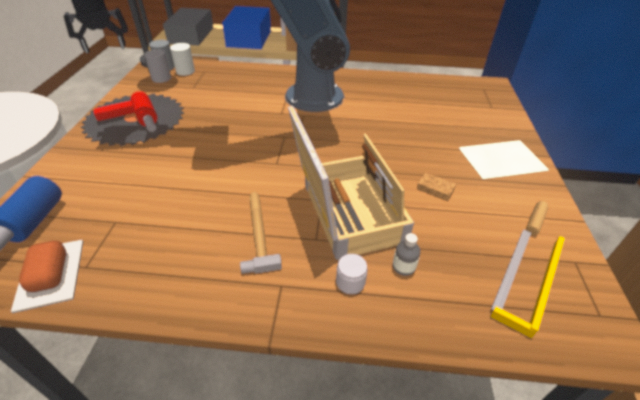

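View pics/top0.png

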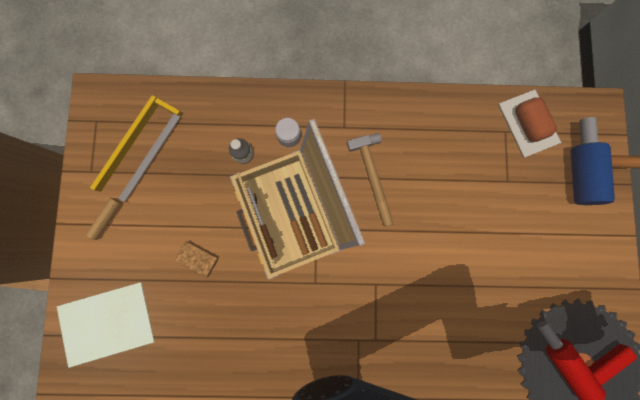

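The views show the case around top pixel (285,213), with the lid leaning right. The flap is on its left, the block is at (197,258), the glue at (240,150), the tin at (288,132) and the hammer at (370,180). I'll zoom in on both.

```bash
python3 - <<'E'
import cv2,numpy as np
a=cv2.imread('pics/top0.png')[110:290,170:410];b=cv2.imread('pics/scene0.png')[100:300,240:480]
cv2.imwrite('pics/topz.png',cv2.resize(a,None,fx=3.3,fy=3.3,interpolation=2))
cv2.imwrite('pics/scz.png',cv2.resize(b,None,fx=3,fy=3,interpolation=2))
E
```

```text
(no output)
```

View pics/topz.png

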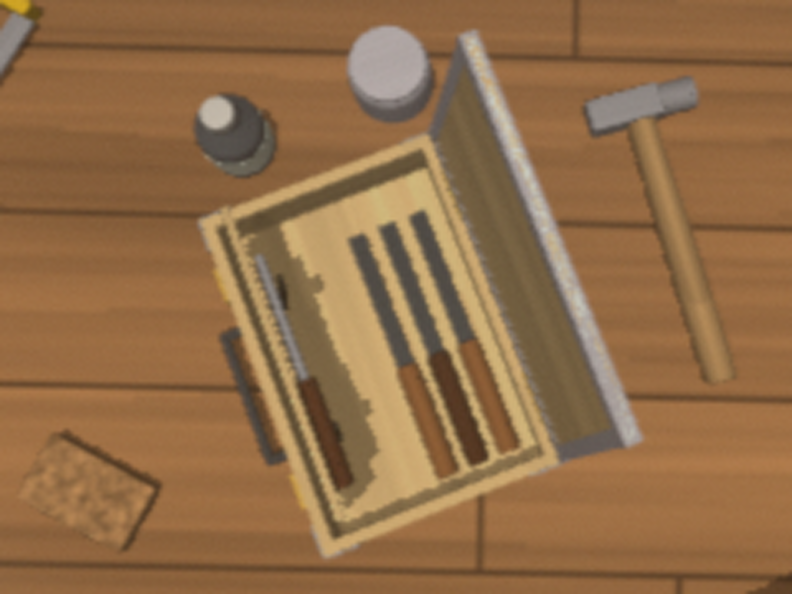

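View pics/scz.png

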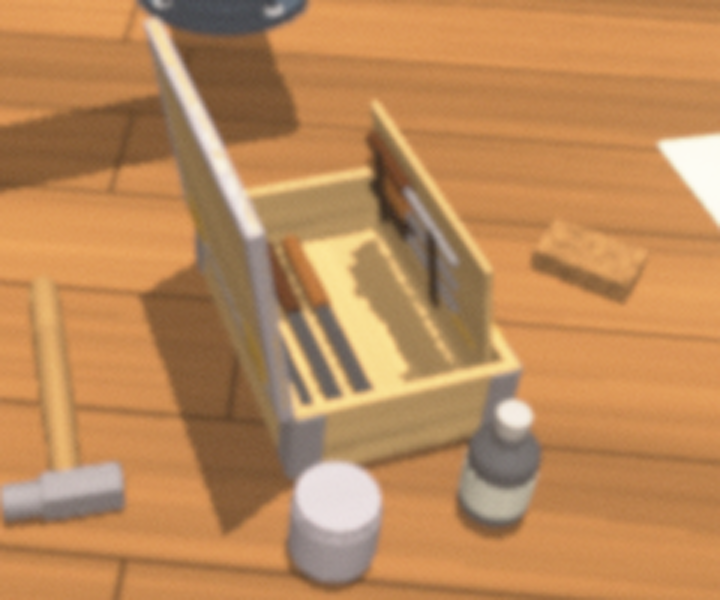

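Crop of the top view: the case rim corners are at (200,220), (325,553), (555,455) and (430,140). The lid's outer free edge runs (485,35) to (640,437). Crop of the scene view: the flap's free edge runs (375,103) to (490,270), and the lid's free edge runs from about (150,25) to (262,235).

```bash
cat > h.py <<'E'
import cv2,numpy as np
from station import eyes,sense
def ray(n,uv):
    p=eyes.camera_params(n);R=cv2.Rodrigues(np.array(p['rvec']))[0]
    d=R.T@np.array([(uv[0]-p['cx'])/p['fx'],(uv[1]-p['cy'])/p['fy'],1]);return -R.T@np.array(p['tvec']),d
def onplane(n,uv,nrm,c):
    o,d=ray(n,uv);nrm=np.array(nrm);return o+d*(c-nrm@o)/(nrm@d)
tz=lambda u,v:(u/3.3+170-.35,v/3.3+110-.35)
sz=lambda u,v:(u/3+240-.33,v/3+100-.33)
E
python3 - <<'E'
from h import *
P=np.array([onplane('top',tz(*c),[0,0,1],.07) for c in[(200,220),(325,553),(555,455),(430,140)]])
c=P.mean(0);ex=(P[0]+P[3]-P[1]-P[2]);ex/=np.linalg.norm(ex);ey=(P[0]+P[1]-P[2]-P[3]);ey/=np.linalg.norm(ey)
print(P.round(3),c,ex,ey,'sizes',np.linalg.norm(P[0]-P[1]),np.linalg.norm(P[1]-P[2]))
yaw=(np.arctan2(ex[1],ex[0])+np.arctan2(-ey[0],ey[1]))/2;print('yaw',yaw,np.degrees(yaw))
ex=np.array([np.cos(yaw),np.sin(yaw),0]);ey=np.array([-ex[1],ex[0],0]);c[2]=0
loc=lambda p:((p-c)@ex,(p-c)@ey,p[2])
for n,uv,x in[('scene',sz(375,103),-.11),('scene',sz(490,272),.11),('scene',sz(150,23),-.13),('scene',sz(262,237),.13),('top',tz(478,33),.13),('top',tz(635,442),-.13)]:
    print(n,np.round(loc(onplane(n,uv,ex,ex@c+x)),3))
for nm,uv,z in[('glue',tz(215,112),.1),('tin',tz(388,72),.06),('blk1',tz(65,432),.022),('blk2',tz(160,487),.022),('blk3',tz(122,550),.022),('blk4',tz(20,490),.022),('hh',tz(590,115),.025),('hend',tz(718,382),.015),('hh2',tz(690,90),.025),('handle',tz(225,335),.05),('handle',tz(270,465),.05)]:
    p=onplane('top',uv,[0,0,1],z);print(nm,p.round(3),np.round(loc(p),3))
print('hinges',c,c+.072*ey,c-.09*ey)
E
```

```text
[[0.664 0.295 0.07 ]
 [0.426 0.195 0.07 ]
 [0.498 0.033 0.07 ]
 [0.728 0.129 0.07 ]] [0.57908675 0.16278405 0.07      ] [0.92191    0.38740411 0.        ] [-0.38187853  0.92421252  0.        ] sizes 0.2579188708531828 0.1772233023591858
yaw 0.3948210831861041 22.621581729347355
scene [-0.11   0.06   0.156]
scene [0.11  0.059 0.159]
scene [-0.13  -0.125  0.249]
scene [ 0.13  -0.118  0.249]
top [ 0.13  -0.131  0.244]
top [-0.13  -0.123  0.274]
glue [0.737 0.281 0.1  ] [0.191 0.048 0.1  ]
tin [0.782 0.162 0.06 ] [ 0.187 -0.079  0.06 ]
blk1 [0.509 0.4   0.022] [0.026 0.246 0.022]
blk2 [0.469 0.326 0.022] [-0.039  0.193  0.022]
blk3 [0.422 0.352 0.022] [-0.072  0.235  0.022]
blk4 [0.465 0.43  0.022] [-0.003  0.291  0.022]
hh [0.763 0.006 0.025] [ 0.109 -0.215  0.025]
hend [ 0.556 -0.095  0.015] [-0.12  -0.229  0.015]
hh2 [ 0.785 -0.072  0.025] [ 0.1   -0.296  0.025]
handle [0.582 0.277 0.05 ] [0.046 0.105 0.05 ]
handle [0.487 0.24  0.05 ] [-0.055  0.106  0.05 ]
hinges [0.57908675 0.16278405 0.        ] [0.55139245 0.22924476 0.        ] [0.61370462 0.07970816 0.        ]
```

```bash
python3 -m inch '[{"wz":-9.85,"dz":-1.1},{"wz":-9.85,"dz":-1.1},{"wz":-9.85,"dz":-1.1},{"wz":-9.85,"dz":-1.1},{"wz":-9.85,"dz":-1.1},{"wz":-9.85,"dz":-1.1},{"wz":-9.85,"dz":-1.1},{"wz":-9.85,"dz":-1.1},{"wz":-9.85,"dz":-1.1},{}]' 0 40; python3 -m inch '[{"dx":3,"dy":2.6},{"dx":4.5,"dy":3.8},{"dx":4.5,"dy":3.8},{"dx":4.5,"dy":3.8},{"dx":4.5,"dy":3.8},{"dx":4.5,"dy":3.8},{"dx":4.5,"dy":3.8},{"dx":4.5,"dy":3.8},{"dx":4.5,"dy":3.8},{"dx":4.5,"dy":3.8}]'
cat >> h.py <<'E'
def where():
    from scipy.spatial.transform import Rotation as Ro
    c=np.array([.579,.163,0]);a=.3948;ex=np.array([np.cos(a),np.sin(a),0]);ey=np.array([-ex[1],ex[0],0])
    s=sense();p=s['tcp_pos'];R=Ro.from_quat(s['tool_rot']).as_matrix()
    print('t %.2f case x %.1f y %.1f tcpz %.1f mm'%(s['t'],(p-c)@ex*1e3,(p-c)@ey*1e3,p[2]*1e3),'toolx.ey %.4f'%(R[:,0]@ey),'toolx.ex %.4f'%(R[:,0]@ex),'z',R[:,2].round(3),'F',np.round(s['force'],1),'gap',round(s['finger_gap'],3))
E
python3 -c "
from h import *;where()
from station import manip;print(manip.tips_ahead,sense()['q'])"
```

```text
t 0.10 case x -582.0 y -552.1 tcpz 303.0 mm toolx.ey 0.0240 toolx.ex 0.9997 z [-0.     0.002 -1.   ] F [ 0.   0.4 -0. ] gap 1.001
0.0726 [-1.33049057e+00  5.28420042e-01  1.43379119e+00 -8.48519047e-06
  1.18139227e+00 -1.78500357e-01]invalid input at $[0]: expected keys dx, dy, dz, wx, wy, wz
invalid input at $[0]: expected keys dx, dy, dz, wx, wy, wz
```

```bash
python3 -m inch '[{"dx":0,"dy":0,"dz":-1.1,"wx":0,"wy":0,"wz":-9.85},{"dx":0,"dy":0,"dz":-1.1,"wx":0,"wy":0,"wz":-9.85},{"dx":0,"dy":0,"dz":-1.1,"wx":0,"wy":0,"wz":-9.85},{"dx":0,"dy":0,"dz":-1.1,"wx":0,"wy":0,"wz":-9.85},{"dx":0,"dy":0,"dz":-1.1,"wx":0,"wy":0,"wz":-9.85},{"dx":0,"dy":0,"dz":-1.1,"wx":0,"wy":0,"wz":-9.85},{"dx":0,"dy":0,"dz":-1.1,"wx":0,"wy":0,"wz":-9.85},{"dx":0,"dy":0,"dz":-1.1,"wx":0,"wy":0,"wz":-9.85},{"dx":0,"dy":0,"dz":-1.1,"wx":0,"wy":0,"wz":-9.85},{"dx":0,"dy":0,"dz":0,"wx":0,"wy":0,"wz":0}]' 0 40 && python3 -c "
from h import *;where();print(sense()['q'])"
```

```text
t: 1.35
tcp_pos: [0.2542, -0.5711, 0.4033]
tool_rot: [0.555, 0.832, -0.0, 0.0]
force: [0.3, 0.2, -0.4]
finger_gap: 0.003
gripper_force: 0.0
t 1.35 case x -582.1 y -552.7 tcpz 403.3 mm toolx.ey 1.0000 toolx.ex 0.0015 z [ 0.    -0.001 -1.   ] F [ 0.3  0.2 -0.4] gap 0.003
[-1.33045863e+00  4.36589786e-01  1.30660562e+00 -2.03931337e-05
  1.39728146e+00 -1.72376805e+00]
```

```bash
python3 -m inch '[{"dx":3,"dy":2.6,"dz":0,"wx":0,"wy":0,"wz":0},{"dx":4.5,"dy":3.8,"dz":0,"wx":0,"wy":0,"wz":0},{"dx":4.5,"dy":3.8,"dz":0,"wx":0,"wy":0,"wz":0},{"dx":4.5,"dy":3.8,"dz":0,"wx":0,"wy":0,"wz":0},{"dx":4.5,"dy":3.8,"dz":0,"wx":0,"wy":0,"wz":0},{"dx":4.5,"dy":3.8,"dz":0,"wx":0,"wy":0,"wz":0},{"dx":4.5,"dy":3.8,"dz":0,"wx":0,"wy":0,"wz":0},{"dx":4.5,"dy":3.8,"dz":0,"wx":0,"wy":0,"wz":0},{"dx":4.5,"dy":3.8,"dz":0,"wx":0,"wy":0,"wz":0},{"dx":4.5,"dy":3.8,"dz":0,"wx":0,"wy":0,"wz":0}]' && python3 -c "
from h import *;where()"
```

```text
t: 2.6
tcp_pos: [0.4263, -0.0259, 0.4025]
tool_rot: [0.556, 0.831, -0.0, -0.0]
force: [1.8, -0.1, 0.3]
finger_gap: 0.001
gripper_force: 0.0
t 2.60 case x -213.6 y -115.6 tcpz 402.5 mm toolx.ey 1.0000 toolx.ex 0.0032 z [-0.  0. -1.] F [ 1.8 -0.1  0.3] gap 0.001
```

```bash
python3 -m inch '[{"dx":4.1,"dy":3.5,"dz":0,"wx":0,"wy":0,"wz":0},{"dx":4.1,"dy":3.5,"dz":0,"wx":0,"wy":0,"wz":0},{"dx":4.1,"dy":3.5,"dz":0,"wx":0,"wy":0,"wz":0},{"dx":4.1,"dy":3.5,"dz":0,"wx":0,"wy":0,"wz":0},{"dx":4.1,"dy":3.5,"dz":0,"wx":0,"wy":0,"wz":0},{"dx":4.0,"dy":3.5,"dz":0,"wx":0,"wy":0,"wz":0},{"dx":0,"dy":0,"dz":5,"wx":0,"wy":0,"wz":0},{"dx":0,"dy":0,"dz":5,"wx":0,"wy":0,"wz":0},{"dx":0,"dy":0,"dz":5,"wx":0,"wy":0,"wz":0},{"dx":0,"dy":0,"dz":4.5,"wx":0,"wy":0,"wz":0}]' && python3 - <<'E'
from h import *
where()
im=eyes.snapshot('scene')[80:280,240:480];cv2.imwrite('pics/s1.png',cv2.resize(im[...,::-1],None,fx=3,fy=3,interpolation=2))
E
```

```text
t: 3.85
tcp_pos: [0.5249, 0.279, 0.2054]
tool_rot: [0.556, 0.831, -0.001, -0.001]
force: [0.3, 0.4, -0.3]
finger_gap: 0.002
gripper_force: 0.0
t 3.85 case x -5.3 y 127.9 tcpz 205.4 mm toolx.ey 1.0000 toolx.ex 0.0027 z [-0.002 -0.001 -1.   ] F [ 0.3  0.4 -0.3] gap 0.002
```

View pics/s1.png

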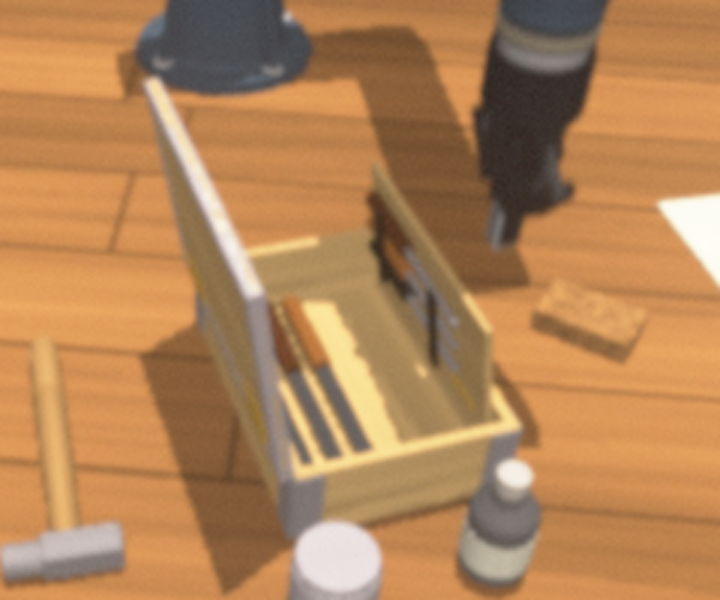

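The gripper is on the flap's +y side, and the fingertip at (505,240) is clear of everything. Next I push the flap along its arc.

```bash
python3 -m inch '[{"dx":-2.5,"dy":0.5,"dz":0,"wx":0,"wy":0,"wz":0},{"dx":-2.3,"dy":0,"dz":0,"wx":0,"wy":0,"wz":0},{"dx":-1.9,"dy":0,"dz":0.3,"wx":0,"wy":0,"wz":0},{"dx":-1.35,"dy":0,"dz":0.6,"wx":0,"wy":0,"wz":0},{"dx":-1.25,"dy":0,"dz":0.85,"wx":0,"wy":0,"wz":0},{"dx":-1.05,"dy":0,"dz":1.1,"wx":0,"wy":0,"wz":0},{"dx":-0.8,"dy":0,"dz":1.25,"wx":0,"wy":0,"wz":0},{"dx":-0.55,"dy":0,"dz":1.4,"wx":0,"wy":0,"wz":0},{"dx":-0.3,"dy":0,"dz":0.8,"wx":0,"wy":0,"wz":0},{"dx":0,"dy":0,"dz":0,"wx":0,"wy":0,"wz":0}]' && python3 -c "
from h import *;where()"
```

```text
t: 5.15
tcp_pos: [0.5758, 0.1702, 0.1436]
tool_rot: [0.555, 0.832, -0.001, -0.001]
force: [0.5, 0.6, 0.4]
finger_gap: -0.001
gripper_force: 0.0
t 5.15 case x -0.2 y 7.9 tcpz 143.6 mm toolx.ey 1.0000 toolx.ex -0.0004 z [-0.003 -0.    -1.   ] F [0.5 0.6 0.4] gap -0.001
```

```bash
python3 -m inch '[{"dx":0,"dy":0,"dz":0.4,"wx":0,"wy":0,"wz":0},{"dx":0,"dy":0,"dz":0.3,"wx":0,"wy":0,"wz":0},{"dx":0,"dy":0,"dz":0,"wx":0,"wy":0,"wz":0}]' && python3 -c "
from h import *;where()"; python3 -m inch '[{"dx":0,"dy":0,"dz":0.2,"wx":0,"wy":0,"wz":0},{"dx":0,"dy":0,"dz":0,"wx":0,"wy":0,"wz":0}]' && python3 - <<'E'
from h import *
where()
E
```

```text
t: 5.52
tcp_pos: [0.5765, 0.1705, 0.1379]
tool_rot: [0.554, 0.832, 0.0, -0.0]
force: [-0.2, 0.1, 0.3]
finger_gap: -0.0
gripper_force: 0.0
t 5.53 case x 0.6 y 7.9 tcpz 137.9 mm toolx.ey 1.0000 toolx.ex -0.0005 z [-0.  0. -1.] F [-0.2  0.1  0.3] gap -0.0
t: 5.78
tcp_pos: [0.5766, 0.1705, 0.1366]
tool_rot: [0.554, 0.832, 0.0, 0.0]
force: [-1.1, 0.5, 4.5]
finger_gap: -0.001
gripper_force: 2.3
t 5.78 case x 0.7 y 7.8 tcpz 136.6 mm toolx.ey 1.0000 toolx.ex -0.0006 z [ 0.  0. -1.] F [-1.1  0.5  4.5] gap -0.001
```

```bash
python3 -m inch '[{"dx":0,"dy":0,"dz":0.2,"wx":0,"wy":0,"wz":0},{"dx":0,"dy":0,"dz":0,"wx":0,"wy":0,"wz":0}]' && python3 -c "
from h import *;where()"
```

```text
t: 6.02
tcp_pos: [0.5766, 0.1705, 0.1365]
tool_rot: [0.554, 0.832, 0.0, 0.0]
force: [-3.7, -0.8, 15.9]
finger_gap: 0.003
gripper_force: 7.7
t 6.03 case x 0.7 y 7.8 tcpz 136.5 mm toolx.ey 1.0000 toolx.ex -0.0007 z [ 0.001  0.    -1.   ] F [-3.7 -0.8 15.9] gap 0.003
```

```bash
python3 -m inch '[{"dx":0,"dy":0,"dz":-4,"wx":0,"wy":0,"wz":0},{"dx":0,"dy":0,"dz":-5.5,"wx":0,"wy":0,"wz":0},{"dx":0,"dy":0,"dz":-5.5,"wx":0,"wy":0,"wz":0},{"dx":0,"dy":0,"dz":-5.5,"wx":0,"wy":0,"wz":0},{"dx":0,"dy":0,"dz":-5.5,"wx":0,"wy":0,"wz":0},{"dx":-4.8,"dy":0,"dz":0,"wx":0,"wy":0,"wz":0},{"dx":-4.8,"dy":0,"dz":0,"wx":0,"wy":0,"wz":0},{"dx":-4.8,"dy":0,"dz":0,"wx":0,"wy":0,"wz":0},{"dx":-4.8,"dy":0,"dz":0,"wx":0,"wy":0,"wz":0},{"dx":0,"dy":0,"dz":0,"wx":0,"wy":0,"wz":0}]' && python3 - <<'E'
from h import *
where()
a=eyes.snapshot('scene')[60:260,240:480];b=eyes.snapshot('top')[100:300,170:410]
cv2.imwrite('pics/s2.png',cv2.resize(np.vstack([a,b])[...,::-1],None,fx=1.5,fy=1.5,interpolation=2))
E
```

```text
t: 7.28
tcp_pos: [0.6515, -0.0103, 0.3931]
tool_rot: [0.556, 0.831, -0.0, 0.0]
force: [-0.9, 1.5, -0.2]
finger_gap: -0.001
gripper_force: 0.0
t 7.28 case x 0.3 y -187.9 tcpz 393.1 mm toolx.ey 1.0000 toolx.ex 0.0042 z [ 0.    -0.001 -1.   ] F [-0.9  1.5 -0.2] gap -0.001
```

View pics/s2.png

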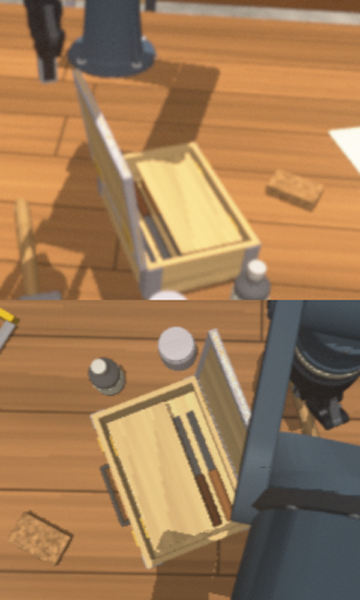

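The flap is folded flat and nothing else has moved. The gripper is behind the lid, so I lower it and push the lid along its arc.

```bash
python3 -m inch '[{"dx":0,"dy":0,"dz":3.3,"wx":0,"wy":0,"wz":0},{"dx":0,"dy":0,"dz":3.3,"wx":0,"wy":0,"wz":0},{"dx":0,"dy":0,"dz":3.2,"wx":0,"wy":0,"wz":0},{"dx":0,"dy":0,"dz":0,"wx":0,"wy":0,"wz":0}]' && python3 -c "
from h import *;where()"; python3 -m inch '[{"dx":2.1,"dy":0,"dz":0,"wx":0,"wy":0,"wz":0},{"dx":2.1,"dy":0,"dz":0,"wx":0,"wy":0,"wz":0},{"dx":1.5,"dy":0,"dz":-0.3,"wx":0,"wy":0,"wz":0},{"dx":1.5,"dy":0,"dz":-0.3,"wx":0,"wy":0,"wz":0},{"dx":1.5,"dy":0,"dz":0,"wx":0,"wy":0,"wz":0},{"dx":1.6,"dy":0,"dz":0,"wx":0,"wy":0,"wz":0},{"dx":1.5,"dy":0,"dz":0.3,"wx":0,"wy":0,"wz":0},{"dx":1.5,"dy":0,"dz":0.4,"wx":0,"wy":0,"wz":0},{"dx":1.4,"dy":0,"dz":0.6,"wx":0,"wy":0,"wz":0},{"dx":1.4,"dy":0,"dz":0.6,"wx":0,"wy":0,"wz":0}]' && python3 -c "
from h import *;where()"
```

```text
t: 7.88
tcp_pos: [0.6484, -0.0049, 0.2932]
tool_rot: [0.554, 0.833, -0.001, -0.003]
force: [0.0, 0.5, 1.1]
finger_gap: 0.003
gripper_force: 0.0
t 7.88 case x -0.5 y -181.7 tcpz 293.2 mm toolx.ey 1.0000 toolx.ex -0.0023 z [-0.007  0.002 -1.   ] F [0.  0.5 1.1] gap 0.003
t: 9.12
tcp_pos: [0.5882, 0.1427, 0.2823]
tool_rot: [0.554, 0.832, 0.0, -0.0]
force: [1.8, -1.8, -0.6]
finger_gap: 0.0
gripper_force: 1.0
t 9.12 case x 0.7 y -22.3 tcpz 282.3 mm toolx.ey 1.0000 toolx.ex -0.0005 z [ 0.  0. -1.] F [ 1.8 -1.8 -0.6] gap 0.0
```

```bash
python3 -m inch '[{"dx":1.2,"dy":0,"dz":0.9,"wx":0,"wy":0,"wz":0},{"dx":1.1,"dy":0,"dz":1.0,"wx":0,"wy":0,"wz":0},{"dx":1.1,"dy":0,"dz":1.1,"wx":0,"wy":0,"wz":0},{"dx":1.0,"dy":0,"dz":1.1,"wx":0,"wy":0,"wz":0},{"dx":0.9,"dy":0,"dz":1.3,"wx":0,"wy":0,"wz":0},{"dx":0.8,"dy":0,"dz":1.3,"wx":0,"wy":0,"wz":0},{"dx":0.6,"dy":0,"dz":1.4,"wx":0,"wy":0,"wz":0},{"dx":0.5,"dy":0,"dz":1.5,"wx":0,"wy":0,"wz":0},{"dx":0.3,"dy":0,"dz":1.4,"wx":0,"wy":0,"wz":0},{"dx":0.1,"dy":0,"dz":1.0,"wx":0,"wy":0,"wz":0}]' && python3 -c "
from h import *;where()"
```

```text
t: 10.38
tcp_pos: [0.5589, 0.2119, 0.1617]
tool_rot: [0.554, 0.832, -0.0, -0.0]
force: [-0.6, 0.2, 0.5]
finger_gap: 0.002
gripper_force: 0.4
t 10.38 case x 0.3 y 52.9 tcpz 161.7 mm toolx.ey 1.0000 toolx.ex -0.0005 z [-0.001 -0.    -1.   ] F [-0.6  0.2  0.5] gap 0.002
```

```bash
python3 -m inch '[{"dx":0,"dy":0,"dz":0.4,"wx":0,"wy":0,"wz":0},{"dx":0,"dy":0,"dz":0.3,"wx":0,"wy":0,"wz":0},{"dx":0,"dy":0,"dz":0.1,"wx":0,"wy":0,"wz":0},{"dx":0,"dy":0,"dz":0,"wx":0,"wy":0,"wz":0}]' && python3 -c "
from h import *;where()"
```

```text
t: 10.88
tcp_pos: [0.5596, 0.2118, 0.1552]
tool_rot: [0.555, 0.832, 0.0, 0.0]
force: [-0.0, -0.4, 0.2]
finger_gap: 0.001
gripper_force: 0.0
t 10.88 case x 0.8 y 52.5 tcpz 155.2 mm toolx.ey 1.0000 toolx.ex -0.0003 z [ 0.001  0.    -1.   ] F [-0.  -0.4  0.2] gap 0.001
```

```bash
python3 -m inch '[{"dx":0,"dy":0,"dz":0.2,"wx":0,"wy":0,"wz":0},{"dx":0,"dy":0,"dz":0.1,"wx":0,"wy":0,"wz":0},{"dx":0,"dy":0,"dz":0,"wx":0,"wy":0,"wz":0}]' && python3 -c "
from h import *;where()"
```

```text
t: 11.25
tcp_pos: [0.5597, 0.2119, 0.1546]
tool_rot: [0.554, 0.832, 0.001, 0.001]
force: [-2.9, -1.5, 14.0]
finger_gap: 0.001
gripper_force: 7.0
t 11.25 case x 1.0 y 52.5 tcpz 154.6 mm toolx.ey 1.0000 toolx.ex -0.0007 z [ 0.002  0.    -1.   ] F [-2.9 -1.5 14. ] gap 0.001
```

The lid has hit its stop, with the tip at 82 mm and 14 N. I'll lift, back off and check.

```bash
python3 -m inch '[{"dx":0,"dy":0,"dz":-3,"wx":0,"wy":0,"wz":0},{"dx":0,"dy":0,"dz":-5,"wx":0,"wy":0,"wz":0},{"dx":0,"dy":0,"dz":-5,"wx":0,"wy":0,"wz":0},{"dx":0,"dy":0,"dz":-5,"wx":0,"wy":0,"wz":0},{"dx":-4.5,"dy":0,"dz":-3,"wx":0,"wy":0,"wz":0},{"dx":-5,"dy":0,"dz":0,"wx":0,"wy":0,"wz":0},{"dx":-5,"dy":0,"dz":0,"wx":0,"wy":0,"wz":0},{"dx":-5,"dy":0,"dz":0,"wx":0,"wy":0,"wz":0},{"dx":-5,"dy":0,"dz":0,"wx":0,"wy":0,"wz":0},{"dx":0,"dy":0,"dz":0,"wx":0,"wy":0,"wz":0}]' && python3 - <<'E'
from h import *
where()
a=eyes.snapshot('scene')[100:300,230:480];b=eyes.snapshot('top')[100:300,170:420]
cv2.imwrite('pics/s3.png',cv2.resize(np.vstack([a,b])[...,::-1],None,fx=1.5,fy=1.5,interpolation=2))
E
```

```text
t: 12.5
tcp_pos: [0.6548, -0.0182, 0.3616]
tool_rot: [0.557, 0.831, -0.0, 0.001]
force: [0.5, -0.6, -0.2]
finger_gap: -0.004
gripper_force: 0.0
t 12.50 case x 0.3 y -196.4 tcpz 361.6 mm toolx.ey 1.0000 toolx.ex 0.0045 z [ 0.001 -0.001 -1.   ] F [ 0.5 -0.6 -0.2] gap -0.004
```

View pics/s3.png

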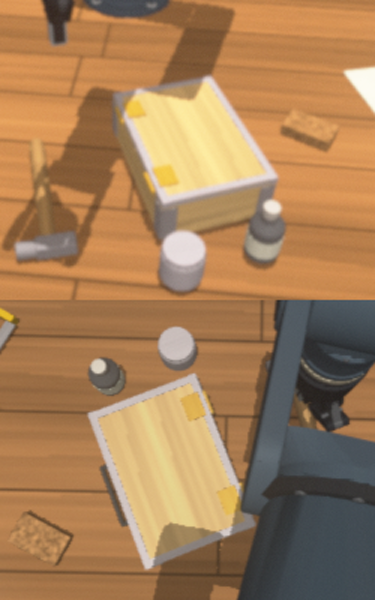

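The lid lies flat on the case, the bystanders are where they were, and the robot is touching nothing.

```bash
python3 -c "
from station import workorder;print(workorder.sign_off())"
```

```text
the job is handed in; nothing more can be done
None
```

The job is handed in at about 12.6 s of the 51 s allowed: the flap was folded down first, then the lid pushed fully shut, and the last pictures show the bystanders where they started and the arm clear.

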